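# Unplug the lantern and hold it level over the mouldy jar

## Robot

A 7-joint arm with a two-finger parallel gripper is mounted at the origin on the work surface. World frame = base frame: x ahead of the robot, y to its left, z up, the work surface at z = 0. Lengths are in m, angles in rad, forces in N, time in s.
With the tool pointing down it reaches from about 0.425 to 0.825 m from the base axis. Payload 3.6 kg.
Tool frame: the origin (TCP) lies between the finger pads; the fingertips stand 8 mm ahead of it and the grasp point (between the pads) lies 11 mm behind it; z points along the fingers, y is the direction in which the jaws open and shut (so a half turn about z gives the same grasp; the last joint's range is limited). The gripper opens to 85 mm and grips with 20 to 120 N. Pads are 22 mm wide; open, the fingers measure 114 mm over their backs; the gripper's body (76 mm by 85 mm) begins 54 mm behind the grasp point. The pads swing forward as they close: fully open they stand 13 mm farther back than shut.
Start: joints at [-1.359, 0.615, -0.013, 1.423, 0.008, 1.103, -0.04], TCP at [0.154, 0.632, 0.239] pointing down, gripper open.
Joint ranges: [-3.12, 3.12], [-0.3, 2.06], [-1.34, 1.32], [0.26, 2.42], [-1.36, 4.5], [0.01, 1.98], [-2.84, 2.84]. Speed limits (rad/s): [2.79, 2.79, 3.14, 3.14, 3.14, 3.14, 3.14].

## Interface

Orientations are given as a rotation vector (axis times angle).
In Python, from rig import manip gives the robot as it stands.
- The arm moves only by the tool step_arm, never from a script. Its argument "motion" is a list of rows, each a list of 7 numbers: the shift along the tool's x, y, z in mm, then the turn, a rotation vector about the tool's x, y, z in degrees, then the opening, from 0 (shut) to 1 (fully open). A call has 1 to 8 rows; each row shifts and turns the commanded pose from where the row before left it, along the tool's axes as they then stand; what a row does not reach is not made up. A row lasts 1/10 s, in which the tool goes at most 50 mm and 8.59 degrees, less where a joint would pass 70% of its speed; a pose out of reach is approached as far as the arm can. A call is refused whole if a number of a shift passes 50 or a number of a turn 8.59, either way. A call with a gripper value outside its range is refused whole. The fingers move at their own pace and stop on an object; "grip_force" is the grip in N (left out, the last holds). Time passes only in rows, so rows that do not move let the fingers close. It gives the time, the measured TCP pose, the force and the opening at its end, in the units of the state.
- manip.observe(): the state, without advancing time (a new reading comes with each control period).
- manip.read_camera(name): name is "side" or "top" or "wrist"; returns the picture (400x640x3 uint8, red, green, blue); there is no depth.
- manip.calibration(name): a dict with "K" (3x3 intrinsics, pixels), "xyz" and "orientation" of the camera in the world. Camera axes: x right, y up, looking along -z (the intrinsics and any distortion apply to the point x, -y, -z); pixel columns grow to the right and rows downward; lengths in m; the calibration is good to about 2 mm. A picture is of the moment at which its call begins: read the wrist's pose just before it. calibration takes no time and is no camera call; for the wrist camera it gives the pose at the moment of the call.
- manip.job_done(): hands the job in, once; it reports no verdict.
The state is a dict: "clock": time; "joint_pos": joint angles; "qd": joint speeds; "tau": joint torques, N m; "tool_pos": TCP position; "eef_rot": TCP orientation; "ft_force": force on the tool from outside, world axes, zero at the start; "torque": the same for the moment, N m; "grip_width": finger opening in m.
Only numpy, scipy, OpenCV 4.12 (cv2) and the standard library are available. Lean on these libraries where they do the work, as an engineer would, in place of code of your own. Each camera call takes 0.05 s, during which the arm holds its last target.

## Task

One jar in the white basket has gone green with mould and wants a closer look. Take the charged lantern by its handle, pull it straight up out of its charging dock, carry it upright to that jar and hold it there in the air, level and still, centred over the jar with the plug under the lantern about 6 cm above the jar's lid: finish while still holding it so. Leave the jars and everything else on the bench where they are.

Things in the scene. Friction and masses are not known exactly. Their poses are not given: they have to be found in the camera images.
- lamp: rechargeable work lantern, yellow and black with a pale light ring, 0.36 to 0.56 kg, loose, seated in the dock. Round body 76 mm across, 76 mm tall; fixed handle above; below it a plug 26 mm (x) by 15 mm (y), with ridges to 20 mm (y), 24 mm long. Origin: centre of the body's flat underside, where the plug begins; z up. Its centre of mass lies on its z axis.
- lamp_handle (a point): centre of the handle's grip bar, 113 mm above the lantern's origin. Black bar, 16 mm (lantern's x) by 76 mm (lantern's y) by 14 mm (z), on two posts whose inner faces stand 30 mm either side of this point along y; 30 mm free between bar and lantern top. Take it from above, fingers closing along the lantern's x.
- lamp_plug (a point): centre of the plug's lower end, the lowest point of the lantern, 24 mm below its origin and 137 mm below lamp_handle.
- dock: black charging dock, screwed to the bench: 130 mm (x) by 124 mm (y) by 40 mm tall, with a yellow rim ring (94 mm outside, 82 mm inside, 7 mm tall) on top round the lantern's foot. Origin: centre of its underside; its x and y are those of the seated lantern.
- dock_socket (a point): centre of the socket's mouth in the dock's top, 40 mm above its origin. Well 29 mm (x) by 23 mm (y), 29 mm deep; the plug goes 24 mm in, the lantern's underside rests on the dock's top. Two sprung rollers catch over the plug's ridges: they hold it with about 8 to 11 N beyond the lantern's weight in the first 6 mm of a straight upward pull, then let go with a small push upward.
- basket: white slotted plastic basket, fixed, 276 mm (x) by 188 mm (y), 70 mm tall, floor 6 mm thick, holding six jars in three rows (along x, 88 mm apart) of two (along y, 88 mm apart). Origin: centre of its underside.
- jar_mould: the mouldy jar, in one of the basket's six places: as the other jars, but bright green with mould on its shoulder round the lid and on its upper wall; 80 mm across, 125 mm tall, 0.5 kg, loose, black lid 62 mm across. Origin: centre of its underside. To be left where it is.
- mould_lid (a point): centre of the top of the mouldy jar's lid, 125 mm above the jar's origin (131 mm above the bench).
- jar_a: one of five healthy jars in the basket: brown glass and brown contents, black lid; 80 mm across, 125 mm tall, 0.5 kg, loose. Origin: centre of its underside. To be left where it is.
- jar_b: one of five healthy jars in the basket: brown glass and brown contents, black lid; 80 mm across, 125 mm tall, 0.5 kg, loose. Origin: centre of its underside. To be left where it is.
- jar_c: one of five healthy jars in the basket: brown glass and brown contents, black lid; 80 mm across, 125 mm tall, 0.5 kg, loose. Origin: centre of its underside. To be left where it is.
- jar_d: one of five healthy jars in the basket: brown glass and brown contents, black lid; 80 mm across, 125 mm tall, 0.5 kg, loose. Origin: centre of its underside. To be left where it is.
- jar_e: one of five healthy jars in the basket: brown glass and brown contents, pale whitish-brown (healthy growth) on its shoulder, black lid; 80 mm across, 125 mm tall, 0.5 kg, loose. Origin: centre of its underside. To be left where it is.
- spray: sanitiser spray bottle, pale blue with a blue trigger head, 60 mm across, 175 mm tall, standing on the bench. Origin: centre of its underside. Bystander.
- tape: roll of tan tape lying flat, 86 mm across, 24 mm tall. Origin: centre of its underside. Bystander.

How it is judged:
On the way:
1. the lantern is pulled straight up out of the dock: its plug is above the socket's mouth, within 30 mm sideways, with the lantern in the fingers (z of lamp_plug in the frame of dock_socket above 0.003 m and horizontal distance between lamp_plug and dock_socket below 0.03 m and contact force between the fingers and lamp above 1 N), for 0.05 s.
At the end, for the whole second after the job is handed in: The fingers hold the lantern in the air over the mouldy jar, clear of the dock, the basket and all jars: plug end 30 to 100 mm above the lid and within 30 mm sideways of its centre, lantern within 0.12 rad (7 degrees) of level, moving slower than 20 mm/s and 0.15 rad/s (z of lamp_plug in the frame of mould_lid between 0.03 and 0.1 m and horizontal distance between lamp_plug and mould_lid below 0.03 m and angle between lamp's own z axis and vertical below 0.12 rad and linear speed of lamp below 0.02 m/s and angular speed of lamp below 0.15 rad/s and contact force between the fingers and lamp above 1 N and contact force between lamp and dock below 0.2 N and contact force between lamp and basket below 0.2 N and contact force between lamp and jar_mould below 0.2 N and contact force between lamp and jar_a below 0.2 N and contact force between lamp and jar_b below 0.2 N and contact force between lamp and jar_c below 0.2 N and contact force between lamp and jar_d below 0.2 N and contact force between lamp and jar_e below 0.2 N); the arm keeps its last pose, push and grip.
It fails at once if the lantern is tipped by more than 0.35 rad (20 degrees) (angle between lamp's own z axis and vertical above 0.35 rad).
It fails at once if a jar is shifted by more than 15 mm, or the spray bottle or tape by more than 20 mm (distance of any of jar_mould, jar_a, jar_b, jar_c, jar_d, jar_e from where it was at the start of the episode above 0.015 m or distance of any of spray, tape from where it was at the start of the episode above 0.02 m).
It also fails if it takes over 43 s, if anything falls off the work surface, if the arm or the gripper's body presses on something with over 40 N, if the wrist force passes 120 N, or if a joint passes its speed limit or range.

## Working session

There is one attempt and no reset: what is moved stays moved. The work goes in short steps, Python scripts to look and compute and a tool call to move; the robot and the scene stay as the last step left them, time stands still between calls to the robot, and variables do not carry over. Pictures are saved under pics/ and viewed, and the job is handed in when it is done.

Besides the shell and the picture viewer there is one more tool, called after "Request:" in YAML: its name, and indented under it one key for each argument. step_arm: Moves the arm, as the interface text tells. Its arguments: {"type":"object","properties":{"motion":{"type":"array"},"grip_force":{"type":"number"}},"required":["motion"]}

```bash
mkdir -p pics
python3 - <<'E'
from rig import manip
import cv2,numpy as np
print(manip.observe())
for n in ["side","top","wrist"]:
    c=manip.calibration(n);print(n,c)
    cv2.imwrite(f"pics/{n}0.png",manip.read_camera(n)[:,:,::-1])
E
ls
```

```text
{'clock': 0.0, 'joint_pos': array([-1.35852639,  0.61593506, -0.01263493,  1.4249067 ,  0.00808689,
        1.10336969, -0.04039296]), 'qd': array([ 1.63056074e-03,  6.69655346e-04, -2.15800031e-04, -1.43366089e-03,
        1.21171375e-03, -7.43190321e-05,  3.85009369e-04]), 'tau': array([-1.22666343e-04, -4.69218707e+01,  2.59133801e-01, -1.71033311e+01,
        1.00289236e-02,  9.81477555e-03, -8.72886318e-06]), 'tool_pos': array([0.1535326 , 0.63084672, 0.23812517]), 'eef_rot': array([-0.37400439, -3.11895451,  0.00400921]), 'ft_force': array([0.40743383, 0.41640559, 1.01822753]), 'torque': array([0.0092689 , 0.00991776, 0.03374229]), 'grip_width': 0.0853572991357227}
side {'K': array([[416.47846804,   0.        , 320.15978206],
       [  0.        , 416.47846804, 202.63244426],
       [  0.        ,   0.        ,   1.        ]]), 'xyz': array([ 0.35569916, -0.80996511,  1.10328518]), 'orientation': array([ 0.69868869, -0.06789917, -0.23728434])}
top {'K': array([[486.71260202,   0.        , 319.57331128],
       [  0.        , 486.71260202, 204.52640621],
       [  0.        ,   0.        ,   1.        ]]), 'xyz': array([ 0.35290027, -0.0041634 ,  1.61658043]), 'orientation': array([ 0.09784004, -0.10510058, -1.56735665])}
wrist {'K': array([[333.28934444,   0.        , 318.13213948],
       [  0.        , 333.28934444, 198.38689765],
       [  0.        ,   0.        ,   1.        ]]), 'xyz': array([0.08997378, 0.64768878, 0.37379358]), 'orientation': array([-0.22637881, -0.17352625,  1.32454016])}
pics
```

View pics/side0.png

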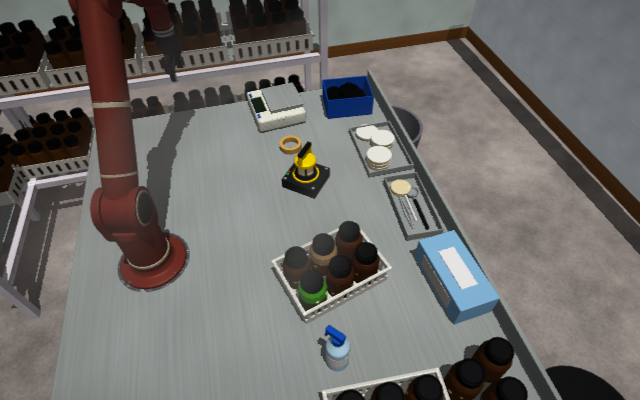

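View pics/top0.png

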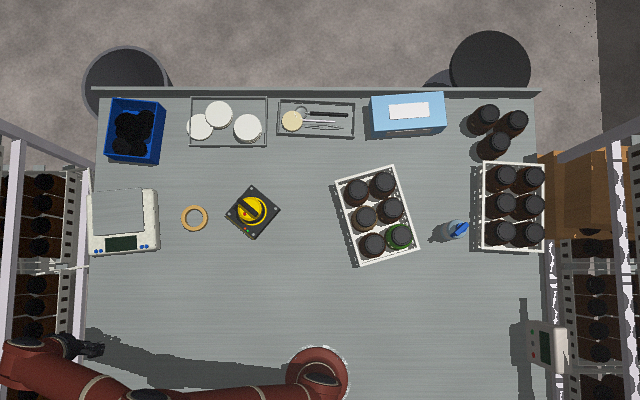

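View pics/wrist0.png

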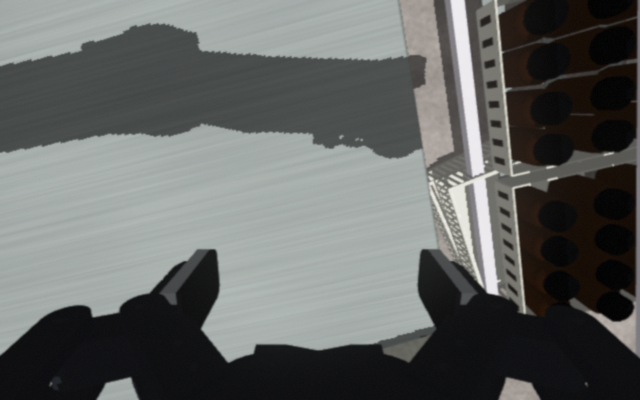

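```bash
cat > h.py <<'E'
import numpy as np,cv2
from scipy.spatial.transform import Rotation as R
from rig import manip
def ray(c,u,v):
    K=c["K"];d=np.array([(u-K[0,2])/K[0,0],-(v-K[1,2])/K[1,1],-1.])
    return np.array(c["xyz"]),R.from_rotvec(c["orientation"]).apply(d)
def plane(c,u,v,z):
    o,d=ray(c,u,v);return (o+d*(z-o[2])/d[2])
def proj(c,p):
    q=R.from_rotvec(c["orientation"]).inv().apply(np.array(p)-c["xyz"]);K=c["K"]
    return K[0,0]*q[0]/-q[2]+K[0,2],K[1,1]*-q[1]/-q[2]+K[1,2]
E
python3 - <<'E'
import cv2
t=cv2.imread("pics/top0.png");s=cv2.imread("pics/side0.png")
def cr(i,x,y,w,h,k): return cv2.resize(i[y:y+h,x:x+w],None,fx=k,fy=k,interpolation=cv2.INTER_CUBIC)
cv2.imwrite("pics/t_l.png",cr(t,212,170,80,80,7))
cv2.imwrite("pics/s_l.png",cr(s,265,125,80,80,7))
cv2.imwrite("pics/t_j.png",cr(t,325,155,110,120,5))
E
```

```text
(no output)
```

View pics/t_l.png

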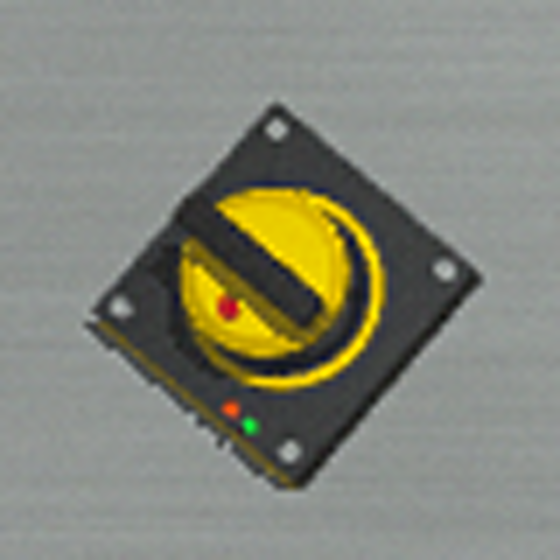

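View pics/s_l.png

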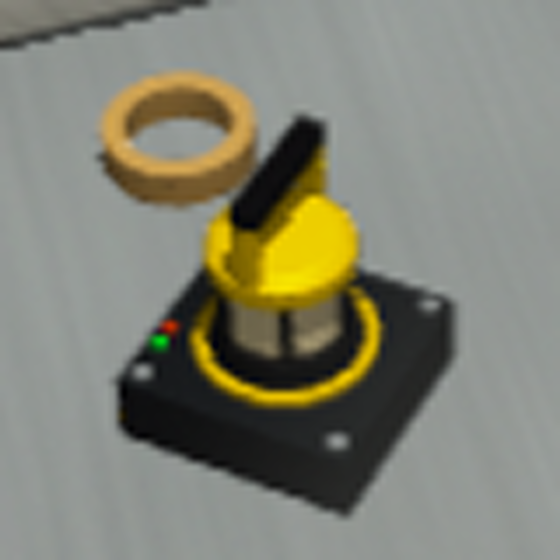

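View pics/t_j.png

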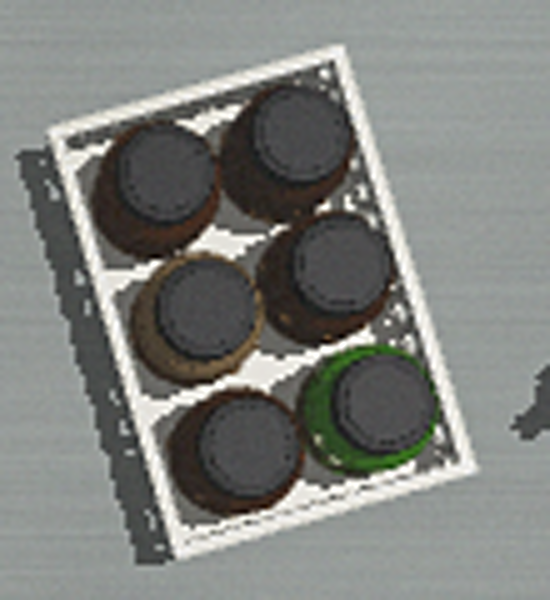

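Run:
```python
from h import *
T=manip.calibration("top");S=manip.calibration("side")
f=lambda x,y,k,ox,oy:((x+.5)/k-.5+ox,(y+.5)/k-.5+oy)
P=lambda x,y,z:plane(T,*f(x,y,7,212,170),z)
Q=lambda x,y,z:plane(S,*f(x,y,7,265,125),z)
print("handle top",P(254,260,.16)," side",Q(278,169,.16))
a,b=P(194,209,.16),P(314,311,.16);d=a-b;print("dir",np.degrees(np.arctan2(d[1],d[0])),np.linalg.norm(d))
a,b=Q(315,121,.16),Q(240,217,.16);d=a-b;print("dir",np.degrees(np.arctan2(d[1],d[0])),np.linalg.norm(d))
c=[P(*p,.04) for p in [(276,129),(445,269),(290,452),(121,306)]]
print("dock top",np.mean(c,0))
for i in range(4):
    d=c[(i+1)%4]-c[i];print(np.degrees(np.arctan2(d[1],d[0])),np.linalg.norm(d))
c=[Q(*p,.04) for p in [(143,372),(337,441),(430,305)]];print("dock side screws",(c[0]+c[2])/2)
print("ring",P(282,288,.047))
print("lid",plane(T,*f(385,406,5,325,155),.131))
# lid in side
s=cv2.imread("pics/side0.png");cv2.imwrite("pics/s_j.png",cv2.resize(s[215:325,265:400],None,fx=5,fy=5,interpolation=cv2.INTER_CUBIC))
lid=plane(T,*f(385,406,5,325,155),.131);u=proj(S,lid);print(u,[(u[0]-265+.5)*5,(u[1]-215+.5)*5])
o=manip.observe();print(R.from_rotvec(o["eef_rot"]).as_matrix())
```

```text
handle top [0.53525142 0.20531628 0.16      ]  side [0.53457677 0.20686583 0.16      ]
dir 49.91472267919635 0.06862902268476032
dir 49.0161565865558 0.0745752761209476
dock top [0.53692244 0.2087934  0.04      ]
-129.52218777139416 0.10364962592640324
140.41136269967143 0.11081502390901582
49.626092534142714 0.10475861768009138
-40.16505334191628 0.10926461474748966
dock side screws [0.53502662 0.21167167 0.04      ]
ring [0.53633615 0.20834025 0.047     ]
lid [ 0.44996404 -0.26162646  0.131     ]
(np.float64(311.6185114986641), np.float64(279.1225325915076)) [np.float64(235.59255749332038), np.float64(323.11266295753796)]
[[-9.71630365e-01  2.36504152e-01 -4.69592956e-04]
 [ 2.36504618e-01  9.71628317e-01 -1.99464264e-03]
 [-1.54714517e-05 -2.04911625e-03 -9.99997900e-01]]
```

View pics/s_j.png

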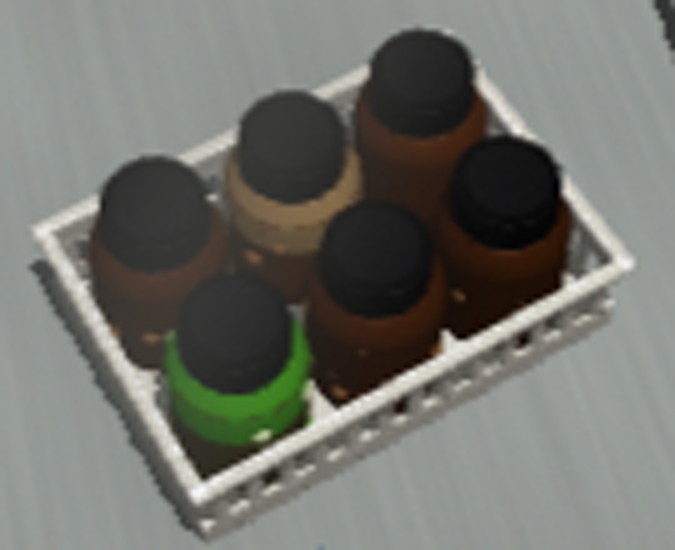

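Request:
step_arm:
  motion:
    - [0,0,-4,0,0,8.35,1]
    - [0,0,-4,0,0,8.35,1]
    - [0,0,-4,0,0,8.35,1]
    - [0,0,-4,0,0,8.35,1]
    - [0,0,-4,0,0,8.35,1]
    - [0,0,-4,0,0,8.35,1]
    - [0,0,-4,0,0,8.35,1]
    - [0,0,-4,0,0,8.35,1]

```text
clock: 0.95
tool_pos: [0.1535, 0.6313, 0.2709]
eef_rot: [2.036, 2.392, -0.002]
ft_force: [-0.2, 0.1, 0.6]
grip_width: 0.0853
```

Request:
step_arm:
  motion:
    - [0,0,0,0,0,8.35,1]
    - [0,0,0,0,0,8.35,1]
    - [0,0,0,0,0,8.35,1]
    - [0,0,0,0,0,8.35,1]
    - [0,0,0,0,0,8.35,1]
    - [0,0,0,0,0,8.35,1]

```text
clock: 1.55
tool_pos: [0.1534, 0.6313, 0.2708]
eef_rot: [2.857, 1.305, -0.001]
ft_force: [0.5, -0.5, 1.0]
grip_width: 0.0856
```

Request:
step_arm:
  motion:
    - [-6,40,0,0,0,0,1]
    - [-6,48,0,0,0,0,1]
    - [-6,48,0,0,0,0,1]
    - [-6,48,0,0,0,0,1]
    - [-6,48,0,0,0,0,1]
    - [-6,48,0,0,0,0,1]
    - [-6,48,0,0,0,0,1]
    - [-6,48,0,0,0,0,1]

```text
clock: 2.35
tool_pos: [0.4088, 0.349, 0.2712]
eef_rot: [-2.853, -1.314, 0.0]
ft_force: [-0.1, 1.5, 0.4]
grip_width: 0.0854
```

Request:
step_arm:
  motion:
    - [-7,48,0,0,0,0,1]
    - [-7,48,0,0,0,0,1]
    - [-7,47,0,0,0,0,1]
    - [-6,45,0,0,0,0,1]
    - [0,0,0,0,0,0,1]
    - [0,0,0,0,0,0,1]

```text
clock: 2.95
tool_pos: [0.5336, 0.2063, 0.2709]
eef_rot: [-2.856, -1.308, 0.001]
ft_force: [-0.8, 1.0, -0.9]
grip_width: 0.0854
```

Run:
```python
from h import *
o=manip.observe();c=manip.calibration("wrist");im=manip.read_camera("wrist")
print(o["tool_pos"],R.from_rotvec(o["eef_rot"]).as_matrix().round(4),c)
cv2.imwrite("pics/w1.png",im[:,:,::-1])
top=manip.read_camera("top");cv2.imwrite("pics/t1.png",top[:,:,::-1])
for p in [(.535,.206,.16)]:print(proj(c,p))
b=np.array([np.cos(np.radians(49.5)),np.sin(np.radians(49.5)),0])*.038
print(proj(c,[.535,.206,.16]+b),proj(c,[.535,.206,.16]-b))
```

```text
[0.53364753 0.20633169 0.27094709] [[ 6.531e-01  7.573e-01 -8.000e-04]
 [ 7.573e-01 -6.531e-01 -2.000e-04]
 [-7.000e-04 -5.000e-04 -1.000e+00]] {'K': array([[333.28934444,   0.        , 318.13213948],
       [  0.        , 333.28934444, 198.38689765],
       [  0.        ,   0.        ,   1.        ]]), 'xyz': array([0.57772067, 0.25735327, 0.40644885]), 'orientation': array([-0.25544521,  0.0954819 , -0.70690091])}
(np.float64(319.8267886928752), np.float64(197.59691657104582))
(np.float64(319.6678428551315), np.float64(147.7664056229391)) (np.float64(319.97372330776494), np.float64(243.661834280461))
```

View pics/w1.png

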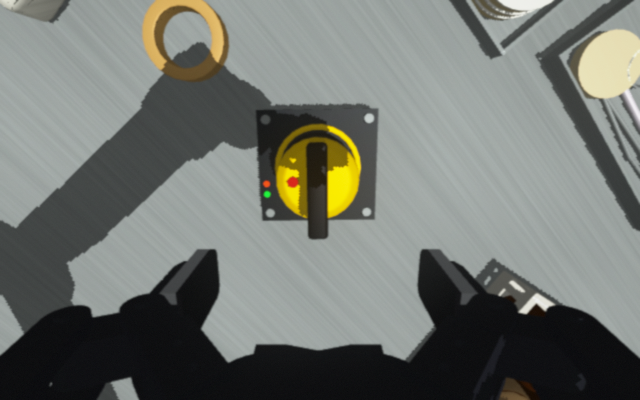

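Run:
```python
from h import *
im=cv2.imread("pics/w1.png");cv2.imwrite("pics/w1z.png",cv2.resize(im[95:250,245:390],None,fx=3.8,fy=3.8,interpolation=cv2.INTER_CUBIC))
```

```text
(no output)
```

View pics/w1z.png

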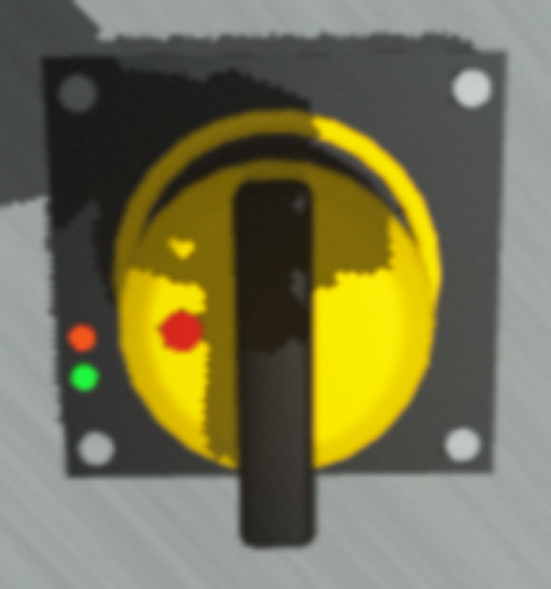

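Run:
```python
from h import *
c=manip.calibration("wrist")
f=lambda x,y:((x+.5)/3.8-.5+245,(y+.5)/3.8-.5+95)
a=plane(c,*f(273,188),.16);b=plane(c,*f(278,547),.16)
print(a,b,(a+b)/2,np.linalg.norm(a-b),np.degrees(np.arctan2(*(a-b)[[1,0]])))
s=[plane(c,*f(*p),.04) for p in [(78,93),(472,89),(462,444),(96,448)]]
print(np.mean(s,0),[np.degrees(np.arctan2(*(s[i]-s[j])[[1,0]])) for i,j in [(0,3),(1,2)]],[np.degrees(np.arctan2(*(s[i]-s[j])[[1,0]])) for i,j in [(1,0),(2,3)]])
o=manip.observe();M=R.from_rotvec(o["eef_rot"]).as_matrix();print(np.degrees(np.arctan2(M[1,0],M[0,0])))
for t in [(a+b)/2,np.mean(s,0)]: print(M.T@(t-o["tool_pos"])*1000)
```

```text
[0.55802076 0.2417034  0.16      ] [0.51056568 0.18454466 0.16      ] [0.53429322 0.21312403 0.16      ] 0.07429068445376967 50.29941752387241
[0.53362219 0.21262958 0.04      ] [np.float64(50.155094537116454), np.float64(50.20850490261375)] [np.float64(-39.85982477214194), np.float64(-39.73622374647983)]
49.55485358730182
[  4.24210858  -0.75075657 110.77961879]
[  3.48178364  -0.71551734 230.78009974]
```

Request:
step_arm:
  motion:
    - [4,-0.5,20,0,0,-0.6,1]
    - [0,0,35,0,0,0,1]
    - [0,0,35,0,0,0,1]
    - [0,0,25,0,0,0,1]
    - [0,0,14,0,0,0,1]
    - [0,0,0,0,0,0,1]
    - [0,0,0,0,0,0,1]

```text
clock: 3.75
tool_pos: [0.5359, 0.212, 0.1432]
eef_rot: [2.846, 1.33, 0.002]
ft_force: [0.0, -0.9, 0.2]
grip_width: 0.0848
```

Run:
```python
from h import *
o=manip.observe();print(o["tool_pos"],o["ft_force"],o["torque"])
cv2.imwrite("pics/w2.png",manip.read_camera("wrist")[:,:,::-1])
```

```text
[0.53590537 0.21197449 0.14316314] [ 0.02740008 -0.90068491  0.24318864] [0.01621641 0.01374469 0.03125032]
```

View pics/w2.png

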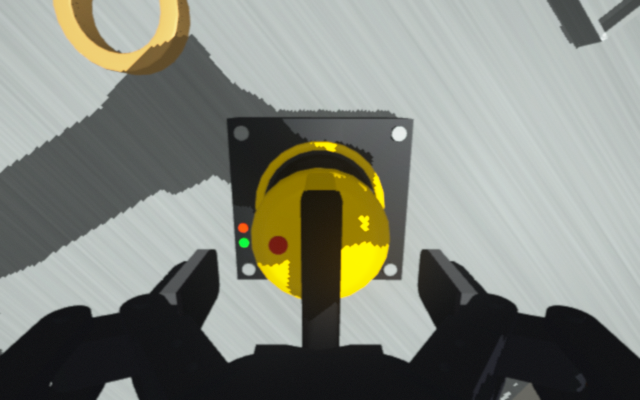

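Request:
step_arm:
  motion:
    - [0,0,1,0,0,0,0]
    - [0,0,0,0,0,0,0]
    - [0,0,0,0,0,0,0]
    - [0,0,0,0,0,0,0]
    - [0,0,0,0,0,0,0]
    - [0,0,0,0,0,0,0]
    - [0,0,0,0,0,0,0]
  grip_force: 90

```text
clock: 4.5
tool_pos: [0.5361, 0.2108, 0.1416]
eef_rot: [2.847, 1.327, 0.002]
ft_force: [1.5, -1.1, 1.3]
grip_width: 0.0145
```

Run:
```python
from h import *
o=manip.observe();print(o["tool_pos"],o["ft_force"],o["torque"],o["grip_width"])
cv2.imwrite("pics/w3.png",manip.read_camera("wrist")[:,:,::-1])
```

```text
[0.53610738 0.21076714 0.14164779] [ 1.52020859 -1.13006818  1.29313058] [-0.09785275 -0.14378896  0.05219847] 0.014488494513125416
```

View pics/w3.png

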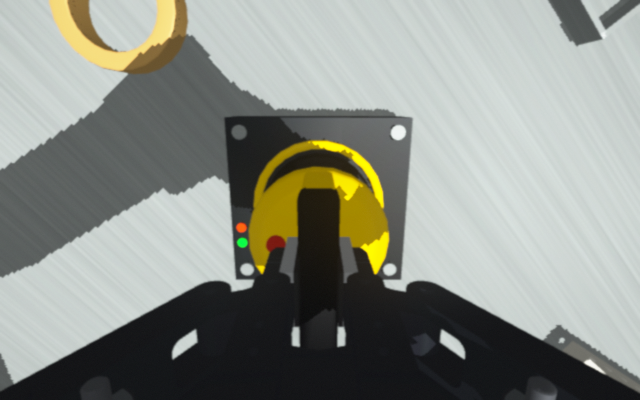

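Request:
step_arm:
  motion:
    - [0,0,-2,0,0,0,0]
    - [0,0,-2,0,0,0,0]
    - [0,0,-2,0,0,0,0]
    - [0,0,-2,0,0,0,0]
    - [0,0,-3,0,0,0,0]
    - [0,0,-3,0,0,0,0]
    - [0,0,0,0,0,0,0]

```text
clock: 5.25
tool_pos: [0.5363, 0.211, 0.1569]
eef_rot: [2.847, 1.328, 0.004]
ft_force: [1.0, 0.0, -4.8]
grip_width: 0.0141
```

Run:
```python
from h import *
o=manip.observe();print(o["tool_pos"],o["ft_force"],o["torque"],o["grip_width"])
cv2.imwrite("pics/w4.png",manip.read_camera("wrist")[:,:,::-1])
```

```text
[0.53627944 0.21100101 0.15685988] [ 1.00711148  0.03603518 -4.84874072] [ 0.02220382 -0.04364951 -0.00804508] 0.014105845981307768
```

View pics/w4.png

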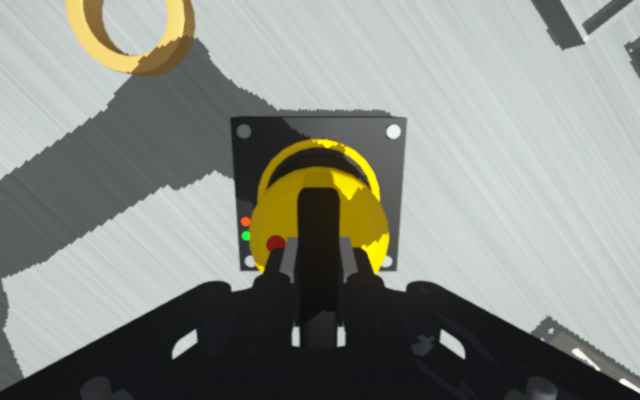

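Request:
step_arm:
  motion:
    - [0,0,-8,0,0,0,0]
    - [0,0,-10,0,0,0,0]
    - [0,0,-15,0,0,0,0]
    - [0,0,-25,0,0,0,0]
    - [0,0,-30,0,0,0,0]
    - [0,0,-30,0,0,0,0]
    - [0,0,-30,0,0,0,0]
    - [0,0,-20,0,0,0,0]

```text
clock: 6.1
tool_pos: [0.5362, 0.2106, 0.3268]
eef_rot: [2.847, 1.327, 0.007]
ft_force: [0.4, 0.4, -5.4]
grip_width: 0.0144
```

Request:
step_arm:
  motion:
    - [0,0,0,0,0,0,0]
    - [0,0,0,0,0,0,0]

```text
clock: 6.3
tool_pos: [0.535, 0.2108, 0.3233]
eef_rot: [-2.847, -1.328, 0.001]
ft_force: [0.1, 0.0, -4.8]
grip_width: 0.0142
```

Run:
```python
from h import *
o=manip.observe();print(o["tool_pos"],o["ft_force"],o["torque"],o["grip_width"],o["joint_pos"])
M=R.from_rotvec(o["eef_rot"]).as_matrix();print(M.round(3))
cv2.imwrite("pics/w5.png",manip.read_camera("wrist")[:,:,::-1])
s=manip.read_camera("side")[60:220,230:380,::-1]
cv2.imwrite("pics/s5.png",cv2.resize(s,None,fx=3.7,fy=3.7,interpolation=cv2.INTER_CUBIC))
```

```text
[0.53502816 0.21077575 0.32325121] [ 0.10861176  0.02720358 -4.83209501] [0.0670507  0.04310334 0.0159791 ] 0.014221533558581273 [-0.78242368  0.47379134  0.59239787  1.52737981 -0.27452416  1.22481318
 -0.84553857]
[[ 0.643  0.766 -0.   ]
 [ 0.766 -0.643  0.   ]
 [-0.    -0.    -1.   ]]
```

View pics/w5.png

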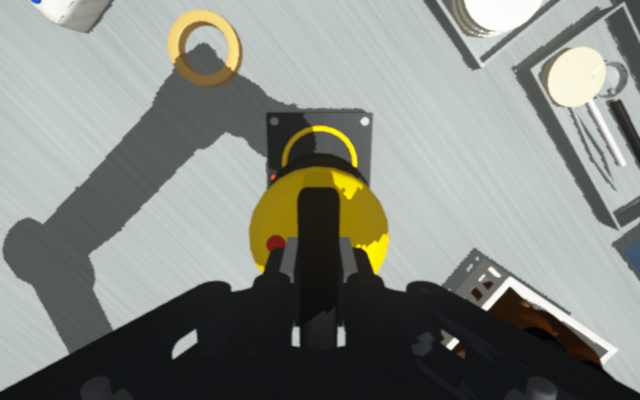

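View pics/s5.png

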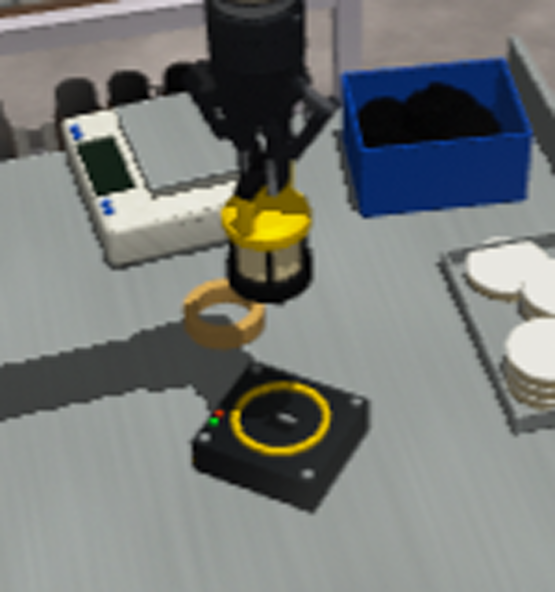

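Request:
step_arm:
  motion:
    - [-7,4,0,0,0,0,0]
    - [-14,8,0,0,0,0,0]
    - [-21,12,0,0,0,0,0]
    - [-28,16,0,0,0,0,0]
    - [-28,16,0,0,0,0,0]
    - [-28,16,0,0,0,0,0]
    - [-28,16,0,0,0,0,0]
    - [-28,16,0,0,0,0,0]

```text
clock: 7.2
tool_pos: [0.4968, 0.0016, 0.3232]
eef_rot: [2.848, 1.325, -0.002]
ft_force: [0.7, -0.1, -5.0]
grip_width: 0.0144
```

Request:
step_arm:
  motion:
    - [-28,16,0,0,0,0,0]
    - [-28,16,0,0,0,0,0]
    - [-28,16,0,0,0,0,0]
    - [-28,16,0,0,0,0,0]
    - [-28,16,0,0,0,0,0]
    - [-28,16,0,0,0,0,0]
    - [-25,15,0,0,0,0,0]
    - [-21,12,0,0,0,0,0]

```text
clock: 8.0
tool_pos: [0.4525, -0.2416, 0.3233]
eef_rot: [2.849, 1.322, -0.002]
ft_force: [-0.2, -0.4, -5.6]
grip_width: 0.0143
```

Request:
step_arm:
  motion:
    - [-14,8,0,0,0,0,0]
    - [-7,4,0,0,0,0,0]
    - [0,0,0,0,0,0,0]
    - [0,0,0,0,0,0,0]
    - [0,0,0,0,0,0,0]
    - [0,0,0,0,0,0,0]

```text
clock: 8.6
tool_pos: [0.4512, -0.2609, 0.3232]
eef_rot: [-2.845, -1.331, -0.0]
ft_force: [-0.1, -0.4, -5.0]
grip_width: 0.0147
```

Run:
```python
from h import *
o=manip.observe();print(o["tool_pos"],o["ft_force"],o["torque"],o["grip_width"],o["joint_pos"])
M=R.from_rotvec(o["eef_rot"]).as_matrix();print(M.round(3))
cv2.imwrite("pics/w6.png",manip.read_camera("wrist")[:,:,::-1])
s=manip.read_camera("side")
cv2.imwrite("pics/side6.png",s[:,:,::-1])
cv2.imwrite("pics/s6.png",cv2.resize(s[185:325,250:400,::-1],None,fx=4,fy=4,interpolation=cv2.INTER_CUBIC))
t=manip.read_camera("top")
cv2.imwrite("pics/top6.png",t[:,:,::-1])
cv2.imwrite("pics/t6.png",cv2.resize(t[155:295,325:475,::-1],None,fx=4,fy=4,interpolation=cv2.INTER_CUBIC))
```

```text
[ 0.45115887 -0.26085735  0.32319027] [-0.05522105 -0.3618239  -5.04821033] [-0.00076102 -0.03999852 -0.02065747] 0.014714272854964594 [ 0.01111291  0.39432243  0.6925498   1.67358648 -0.26994599  1.17201064
  0.07634884]
[[ 0.641  0.768 -0.   ]
 [ 0.768 -0.641  0.001]
 [ 0.    -0.001 -1.   ]]
```

View pics/w6.png

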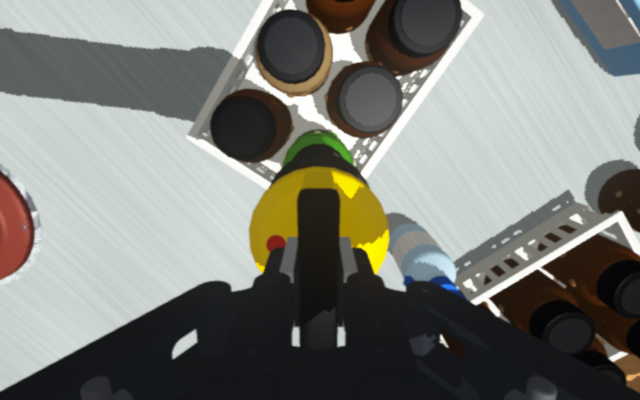

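View pics/s6.png

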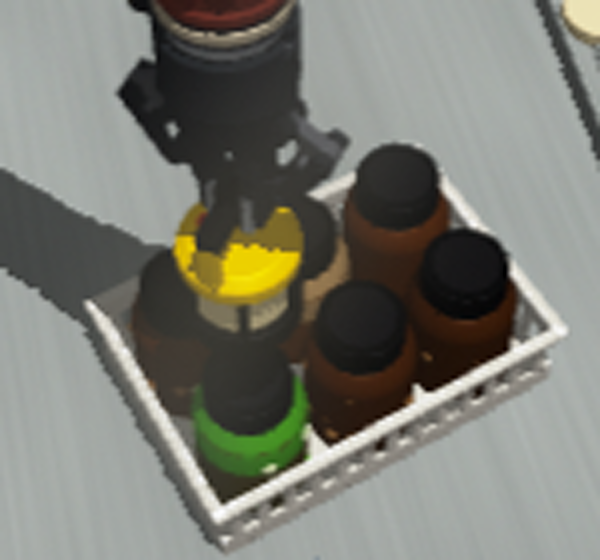

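View pics/t6.png

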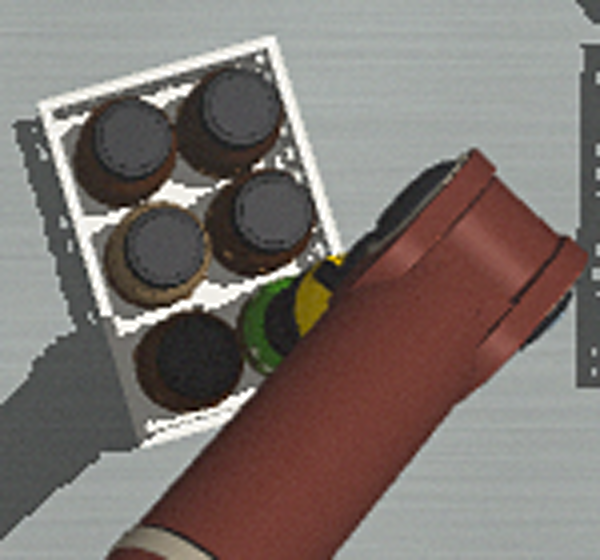

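Run:
```python
from h import *
S=manip.calibration("side")
f=lambda x,y,k=4,ox=250,oy=185:((x+.5)/k-.5+ox,(y+.5)/k-.5+oy)
print(plane(S,*f(239,247),.297))
g=lambda p:((proj(S,p)[0]-250+.5)*4-.5,(proj(S,p)[1]-185+.5)*4-.5)
for z in [.297,.25,.221,.131]: print(z,g((.451,-.261,z)))
b=cv2.cvtColor(cv2.imread("pics/s6.png"),cv2.COLOR_BGR2HSV)
m=cv2.inRange(b,(20,150,60),(35,255,255));n,l,st,ce=cv2.connectedComponentsWithStats(m);k=1+np.argmax(st[1:,4]);print(st[k],ce[k])
ly=cv2.inRange(b,(10,20,80),(28,140,255))
```

```text
[ 0.44831599 -0.26986633  0.297     ]
0.297 (np.float64(240.09796317300606), np.float64(233.83614123142434))
0.25 (np.float64(242.93321086374726), np.float64(277.9679850612797))
0.221 (np.float64(244.58422622759326), np.float64(303.6667458559343))
0.131 (np.float64(249.28501101666234), np.float64(376.83647309578873))
[ 172  205  130  100 7956] [241.97938663 260.62958773]
```

Run:
```python
from h import *
S=manip.calibration("side")
def low(path,x0,y0,w,h):
    b=cv2.cvtColor(cv2.imread(path),cv2.COLOR_BGR2HSV)[y0:y0+h,x0:x0+w]
    b=cv2.resize(b,None,fx=8,fy=8,interpolation=cv2.INTER_CUBIC)
    m=cv2.inRange(b,(20,150,60),(35,255,255))
    n,l,st,ce=cv2.connectedComponentsWithStats(m)
    for k in np.argsort(-st[1:,4])[:2]+1: print(path,st[k][0]/8+x0,(st[k][0]+st[k][2])/8+x0,st[k][1]/8+y0,(st[k][1]+st[k][3])/8+y0)
low("pics/side0.png",290,150,30,21);low("pics/side6.png",280,220,60,50)
for p in [(.5355,.210,.116),(.5355,.210,.106),(.451,-.261,.297),(.451,-.261,.287)]:
    c=[proj(S,(p[0]+.038*np.cos(a),p[1]+.038*np.sin(a),p[2])) for a in np.linspace(0,6.28,100)];c=np.array(c)
    print(p,c.min(0),c.max(0))
```

```text
pics/side0.png 294.125 319.0 150.0 171.0
pics/side0.png 293.125 295.625 168.25 171.0
pics/side6.png 293.25 325.5 236.25 261.25
(0.5355, 0.21, 0.116) [293.82391959 150.03394664] [316.07799796 165.5168338 ]
(0.5355, 0.21, 0.106) [294.01526336 152.15603457] [316.15033654 167.62857014]
(0.451, -0.261, 0.297) [293.4273431  229.98582638] [325.8793471  256.85546257]
(0.451, -0.261, 0.287) [293.70869081 232.44157633] [325.90824974 259.22222166]
```

Request:
step_arm:
  motion:
    - [-1,0,3,0,0,0,0]
    - [0,0,3,0,0,0,0]
    - [0,0,0,0,0,0,0]
    - [0,0,0,0,0,0,0]
    - [0,0,0,0,0,0,0]
    - [0,0,0,0,0,0,0]
    - [0,0,0,0,0,0,0]
    - [0,0,0,0,0,0,0]

```text
clock: 9.55
tool_pos: [0.4501, -0.2628, 0.3174]
eef_rot: [2.847, 1.328, 0.0]
ft_force: [0.5, 0.0, -5.0]
grip_width: 0.0145
```

Run:
```python
from h import *
o=manip.observe();print(o["tool_pos"],o["eef_rot"],o["ft_force"],o["grip_width"],abs(o["qd"]).max())
im=manip.read_camera("wrist");cv2.imwrite("pics/w7.png",im[:,:,::-1])
print(cv2.absdiff(im[185:300,250:390],cv2.imread("pics/w5.png")[185:300,250:390,::-1].copy()).mean())
print(manip.job_done())
```

```text
[ 0.45010892 -0.26284368  0.31740247] [2.84688704e+00 1.32813264e+00 9.40637165e-05] [ 0.51114672  0.0486826  -4.96944091] 0.014542860127225391 0.0018201537898687235
7.483643892339544
the job is handed in; nothing more can be done
None
```

View pics/w7.png

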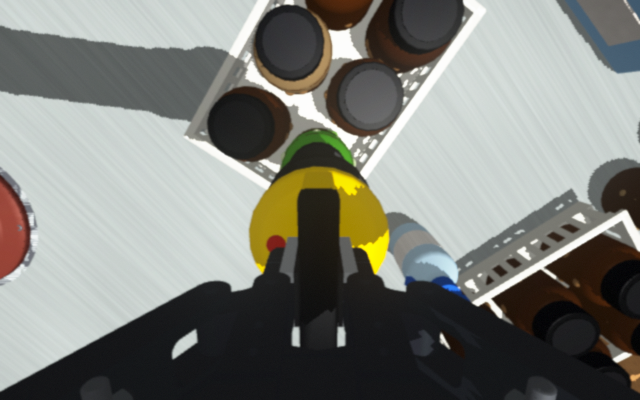

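I gripped the lantern by its handle at 90 N and pulled it straight up out of the dock. I then carried it upright to the green jar and handed the job in at about 9.6 s, still holding it there. `job_done` reports no verdict, so I can only give my own checks.

- **Position:** the last TCP reading was (0.450, -0.263, 0.317) m, against a measured lid centre of (0.450, -0.262, 0.131) m. That puts the plug about 60 mm above the lid.
- **Hold:** the tool was level, joint speeds were near zero, and the wrist carried a steady 5 N or so. In the last wrist image (`pics/w7.png`) the handle bar (columns about 300–340, rows from 188) and the red button (275, 243) sit where they did just after the pull, so the lantern has not slipped.
- **Surroundings:** no forces suggested contact on the way, and the jars look undisturbed in the last pictures. I did not measure the jars, spray bottle or tape again.
- **Disagreements:** at the dock, the cameras differed by up to about 8 mm along the handle bar, so I relied mainly on the wrist camera. Over the jar, the side view of the lantern's cap agreed to about 0.4 pixel in columns. In rows it was about 2 pixels (5 mm) off, or up to 9 mm by my by-eye reading; my guess at the cap's thickness may explain this. Both are within the 30 mm allowed.

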